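Slide the spoon tray past the spring catch of its serving rail

ROBOT

A 7-joint arm with a two-finger parallel gripper is mounted at the origin on the work surface. World frame = base frame: x ahead of the robot, y to its left, z up, the work surface at z = 0. Lengths are in m, angles in degrees, forces in N, time in s.
With the tool pointing down it reaches from about 0.425 to 1.025 m from the base axis. Payload 3.6 kg.
Tool frame: the origin (TCP) lies midway between the tips of the shut fingers; the grasp point (between the pads) lies 19 mm behind it; z points along the fingers, y is the line along which they close (so a half turn about z gives the same grasp; the last joint's range is limited). The gripper opens to 85 mm and grips with 20 to 120 N. Pads are 22 mm wide; open, the fingers measure 114 mm over their backs; the gripper's body (76 mm by 85 mm) begins 54 mm behind the grasp point. The pads swing forward as they close: fully open they stand 13 mm farther back than shut.
Start: joints at [-80.014, 33.873, 2.773, 92.16, -1.908, 54.013, -1.931], TCP at [0.192, 0.699, 0.231] pointing down, gripper open.
Joint ranges: [-153.93, 153.93], [-27.13, 128.08], [-72.61, 78.16], [10.71, 143.7], [-87.88, 267.88], [4.46, 118.87], [-176.78, 176.78]. Speed limits (degrees/s): [147.25, 147.25, 180, 180, 180, 180, 180].

INTERFACE

Orientations are given as a 3x3 rotation matrix whose columns are the frame's x, y, z axes.
In Python, from station import robot gives the robot as it stands.
- The arm moves only by the tool step_arm, never from a script. Its argument "motion" is a list of rows, each an object of numbers: "x", "y", "z": the shift along the tool's x, y, z as a fraction of full scale; "wx", "wy", "wz": the turn, a rotation vector about the tool's x, y, z as a fraction of full scale. A call has 1 to 12 rows; each row is the pose to reach, as a shift and turn from the pose commanded when the call began, along the tool's axes at that moment, turning the shorter way round; what a row does not reach only later rows make up. Full scale, the value 1, is 500 mm for a shift and pi rad for a turn. A row lasts 1/12 s, in which the tool goes at most 41.7 mm and 7.16 degrees, less where a joint would pass 70% of its speed; a pose out of reach is approached as far as the arm can. A call with a number of a shift or a turn outside -1 to 1 is refused whole. A call with a gripper value outside its range is refused whole. "gripper" is the closure, from 0 (fully open) to 1 (shut), set as the call begins (left out, the last holds). The fingers move at their own pace and stop on an object; "force" is the grip in N (left out, the last holds). Time passes only in rows, so rows that repeat a pose let the fingers close. It gives the time, the measured TCP pose, the force, the opening and the grip force at its end, in the units of the state.
- robot.read_state(): the state, without advancing time (a new reading comes with each control period).
- robot.get_image(name): name is "scene" or "top" or "wrist"; returns the picture (384x512x3 uint8, red, green, blue); there is no depth.
- robot.get_calibration(name): a dict with "K" (3x3 intrinsics, pixels), "extrinsics" (4x4, takes a point from world to camera coordinates); the wrist camera has in their place "T_tool_cam" (4x4, takes a point from camera to tool coordinates, whose origin is the TCP and whose axes are the flange's). Camera axes: x right, y down, z forward; pixel columns grow to the right and rows downward; lengths in m; the calibration is good to about 2 mm. A picture is of the moment at which its call begins: read the wrist's pose just before it. get_calibration takes no time and is no camera call.
- robot.sign_off(): hands the job in; it is judged then, once.
The state is a dict: "clock": time; "joints": joint angles; "joint_vel": joint speeds; "joint_torque": joint torques, N m; "position": TCP position; "eef_rot": TCP orientation; "contact_force": force on the tool from outside, world axes, zero at the start; "ft_torque": the same for the moment, N m; "gripper_width": opening from 0.0 (shut) to 1.0 (fully open); "gripper_force": force on a finger pad.
Only numpy, scipy, OpenCV 4.12 (cv2) and the standard library are available. Lean on these libraries where they do the work, as an engineer would, in place of code of your own. Each camera call takes 0.05 s, during which the arm holds its last target. There are 200 camera calls.

TASK

On the banquet table a metal spoon tray waits in a wooden serving rail, held back by the two stop lugs of a spring catch. With the fingertips only, gripping and lifting nothing, press the long catch plate down behind the tray and keep it held down while you gently push the tray along the rail, over the sunken lugs, until it is fully home against the end stop. Then let the catch spring up behind the tray and move clear, leaving the can, the cup and the bottle where they stand.

Things in the scene. Friction and masses are not known exactly. Their poses are not given: they have to be found in the camera images.
- dock: Wooden serving rail fixed on the table, at a new place and heading each time. Origin at table height; x (level) is the direction in which the tray is pushed, y across, z up. It spans x -150 to +165 mm, y +-83 mm. Two runners, tops 34 mm above the table, carry the tray; the slot between them (y +-50 mm) holds the catch plate. Fences at y = +-74 mm, tops at 46 mm, guide the tray. Its -x end is open.
- end_stop (a point): Middle of the near face of the end stop, a cross bar at the rail's +x end: x = +155 mm in the rail's frame, 45 mm above the table (the bar's top is at 56 mm).
- catch (a joint): How far (m) the spring catch is pressed down: 0 up, 0.018 bottomed. Plate and lugs sink together, straight down, wherever the plate is pressed; about 3 N starts it, about 9 N bottoms it. The lugs are level with the runners at 0.012 and clear from 0.013; 0.015 is a good depth. It springs up when let go.
- catch_plate (a point): Point on top of the dark steel catch plate, on the rail's centre line, where it lies open behind the tray: x = -110 mm in the rail's frame, 31 mm above the table when up; moves with the plate. The flat plate is 94 mm wide, runs from x = -140 to +100 mm in the rail's frame, under the tray, and can be pressed and slid along anywhere.
- lugs (a point): Point on top of the catch plate midway between its two stop lugs: x = +54 mm in the rail's frame. The bright steel lugs are part of the plate and stand 15 mm above it, 8 mm long in x (+50 to +58 mm), 10 mm wide, at y = +36 to +46 and -36 to -46 mm: 72 mm are free between them for the fingers.
- tray_centre (a point): Centre (half-way up) of the loose open aluminium spoon tray, 90 mm long in the rail's x, 140 mm wide, 34 mm high, about 0.45 kg. Its flat back wall is 45 mm behind this point. It starts at x = -20 to 0 mm in the rail's frame, its front 5 to 25 mm short of the lugs; fully home, front on the end stop, it is at x = +110 mm with its back 7 mm beyond the lugs.
- can_mid (a point): Middle of an upright drinks can, 66 mm across, 115 mm high; leave alone.
- cup_mid (a point): Middle of a small steel cup, 58 mm across, 42 mm high; leave alone.
- bottle_mid (a point): Middle of an upright clear water bottle, 60 mm across, 170 mm high; leave alone.
There are look-alikes about, which are no part of the job. Leave any pink look-alike of the part that bears tray_centre alone.

How it is judged:
By the outcome, as a careful person would: the job done as asked, in the order asked, and still so for the second after the job is handed in, with the robot touching nothing.
It also fails if it takes over 43 s, if anything falls off the work surface, if the arm or the gripper's body presses on something with over 40 N, if the wrist force passes 120 N, or if a joint passes its speed limit or range.

## Working session

There is one attempt and no reset: what is moved stays moved. The work goes in short steps, Python scripts to look and compute and a tool call to move; the robot and the scene stay as the last step left them, time stands still between calls to the robot, and variables do not carry over. Pictures are saved under pics/ and viewed, at most 10 in all, crops included, and the job is handed in when it is done.

Besides the shell and the picture viewer there is one more tool, called after ">>>" by a JSON object that holds its "method" and its "body". step_arm: Moves the arm, as the interface text tells. Shift numbers are shares of 500 mm and turn numbers shares of pi rad, none past 1 either way. Its arguments: {"type":"object","properties":{"motion":{"type":"array","items":{"type":"object","properties":{"x":{"type":"number","minimum":-1,"maximum":1},"y":{"type":"number","minimum":-1,"maximum":1},"z":{"type":"number","minimum":-1,"maximum":1},"wx":{"type":"number","minimum":-1,"maximum":1},"wy":{"type":"number","minimum":-1,"maximum":1},"wz":{"type":"number","minimum":-1,"maximum":1}}}},"gripper":{"type":"number"},"force":{"type":"number"}},"required":["motion"]}

```bash
mkdir -p pics; python3 - <<'E'
from station import robot
import cv2,numpy as np
np.set_printoptions(precision=4,suppress=True)
for n in("scene","top"):
    im=robot.get_image(n);cv2.imwrite(f"pics/{n}0.png",cv2.resize(im[:,:,::-1],(800,600),interpolation=cv2.INTER_CUBIC));np.save(n+".npy",im)
    c=robot.get_calibration(n);print(n,c["K"],c["extrinsics"])
print(robot.get_calibration("wrist"))
s=robot.read_state();print(s["position"],s["eef_rot"],s["clock"],s["contact_force"])
E
```

```text
scene [[373.9716   0.     258.5439]
 [  0.     373.9716 190.115 ]
 [  0.       0.       1.    ]] [[-0.8271  0.5621 -0.0021  0.4391]
 [ 0.451   0.6613 -0.5994 -0.2757]
 [-0.3355 -0.4967 -0.8005  1.2416]
 [ 0.      0.      0.      1.    ]]
top [[474.1885   0.     255.2288]
 [  0.     474.1885 189.7049]
 [  0.       0.       1.    ]] [[-0.0591 -0.9982  0.0046  0.1116]
 [-0.9751  0.0568 -0.2142  0.5949]
 [ 0.2136 -0.0172 -0.9768  1.2598]
 [ 0.      0.      0.      1.    ]]
{'K': array([[323.3904,   0.    , 255.1373],
       [  0.    , 323.3904, 185.0012],
       [  0.    ,   0.    ,   1.    ]]), 'T_tool_cam': array([[ 0.0002, -0.9581, -0.2865,  0.0731],
       [ 1.    ,  0.0001,  0.0003,  0.0001],
       [-0.0002, -0.2865,  0.9581, -0.1412],
       [ 0.    ,  0.    ,  0.    ,  1.    ]])}
[0.1916 0.6984 0.2303] [[-0.9644  0.2646 -0.0004]
 [ 0.2646  0.9644 -0.002 ]
 [-0.0001 -0.002  -1.    ]] 0.1 [ 0.0878  0.0111 -0.0876]
```

View pics/scene0.png

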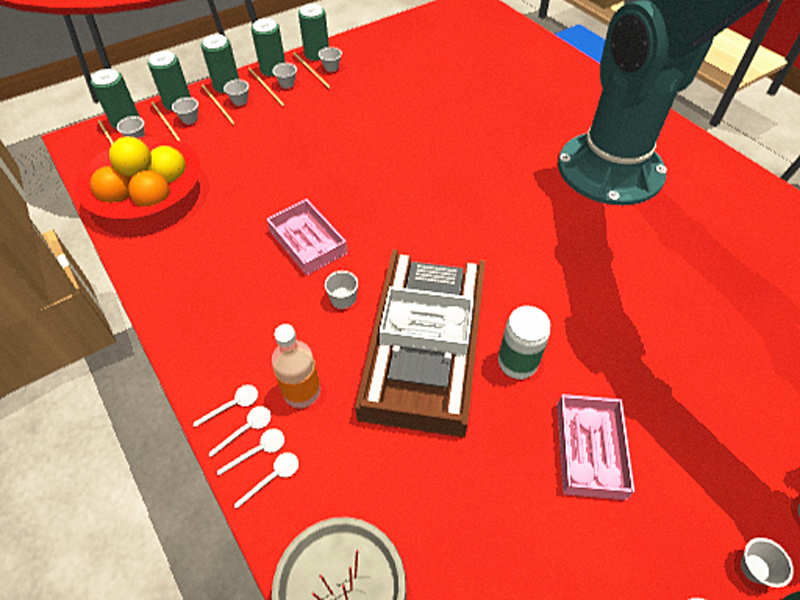

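View pics/top0.png

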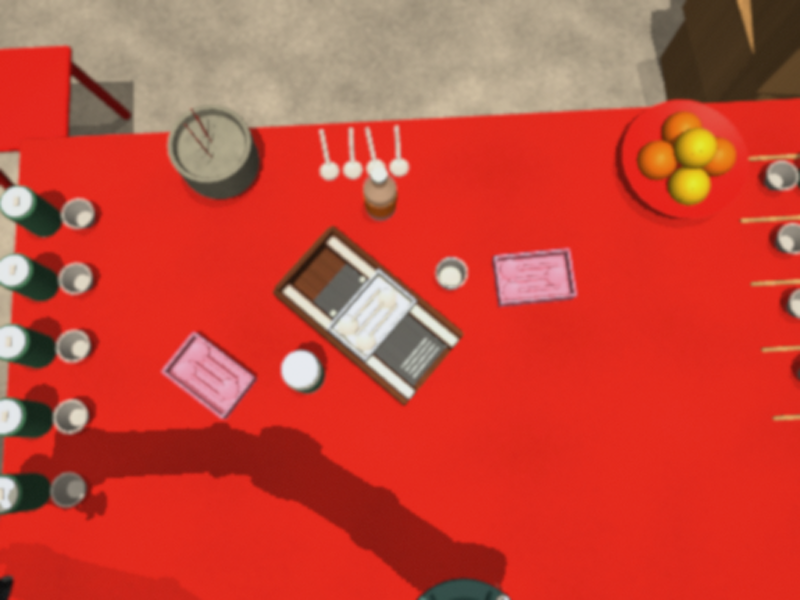

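The top view shows the brown rail with its end stop at upper left (about 305,262), its open end at lower right (430,370), and the silver tray in it at (373,314). The can is at (302,370), the cup at (451,273) and the bottle at (379,190).

There are three trays: silver at (373,314), pink at (535,277) and pink at (209,375). The silver one fits, because it is aluminium and sits in the rail. I'll confirm it in an enlarged crop.

```bash
cat > h.py <<'E'
import numpy as np,cv2
from station import robot
def ray(n,uv,z,T=None):
    c=robot.get_calibration(n);K=c["K"]
    if T is None: W=np.linalg.inv(c["extrinsics"])
    else: W=T@c["T_tool_cam"]
    d=W[:3,:3]@np.linalg.inv(K)@np.array([uv[0],uv[1],1.]);o=W[:3,3]
    return o+d*(z-o[2])/d[2]
def tool():
    s=robot.read_state();T=np.eye(4);T[:3,:3]=s["eef_rot"];T[:3,3]=s["position"];return T
E
python3 - <<'E'
from h import *
np.set_printoptions(precision=4,suppress=True)
a=np.load("top.npy");b=np.load("scene.npy")
cr=cv2.resize(a[135:265,170:300],(598,598),interpolation=cv2.INTER_CUBIC)
cv2.imwrite("pics/crop.png",cr[:,:,::-1])
m=((a[:,:,0].astype(int)-a[:,:,1]<120)|(a[:,:,0]<90)).astype(np.uint8)
n,l,st,ce=cv2.connectedComponentsWithStats(m)
for i in range(1,n):
    if 150<st[i,4]<9000: print(st[i],ce[i], ray("top",ce[i],.05))
i=l[200,238]; r=cv2.minAreaRect(np.argwhere(l==i)[:,::-1].astype(np.float32)); print(r)
for p in cv2.boxPoints(r): print(p,ray("top",p,.046))
E
```

```text
[ 408   72   62   60 2216] [438.4995 101.1376] [ 0.839  -0.4791  0.05  ]
[219  81  13  34 209] [224.9665 101.9378] [0.8725 0.1495 0.05  ]
[232  80  30  61 946] [244.6268 114.8372] [0.829 0.094 0.05 ]
[204  83  14  33 209] [209.201  103.0239] [0.8717 0.1959 0.05  ]
[394  87  31  51 188] [402.0904 114.3298] [ 0.8041 -0.3666  0.05  ]
[   0   96   66  234 8095] [ 25.6363 218.3591] [0.5592 0.7182 0.05  ]
[479  98  33  25 560] [498.7214 109.6018] [ 0.8025 -0.6524  0.05  ]
[493 142  19  21 329] [503.0851 152.4164] [ 0.6717 -0.6427  0.05  ]
[ 175  145  121  114 6683] [235.0982 200.8043] [0.5749 0.1346 0.05  ]
[ 315  159   54   37 1650] [341.2    177.0485] [ 0.626  -0.1698  0.05  ]
[278 164  22  22 366] [288.4071 174.3962] [ 0.6425 -0.0205  0.05  ]
[500 184  12  20 182] [506.4011 193.5495] [ 0.5511 -0.6314  0.05  ]
[ 104  213   60   55 1801] [133.8973 239.4409] [0.4828 0.4184 0.05  ]
[180 220  29  32 717] [194.3794 236.0642] [0.4824 0.2518 0.05  ]
[  85  272  119   46 2672] [146.506  292.1093] [0.3387 0.3852 0.05  ]
[ 218  312  109   72 2548] [271.467  354.5224] [0.1592 0.0599 0.05  ]
((234.97238159179688, 200.16896057128906), (112.80501556396484, 60.659854888916016), 40.23635482788086)
[172.3241 186.8896] [0.6262 0.3102 0.046 ]
[211.5069 140.5827] [0.7571 0.194  0.046 ]
[297.6207 213.4483] [ 0.5295 -0.0383  0.046 ]
[258.4379 259.7552] [0.4075 0.0791 0.046 ]
```

View pics/crop.png

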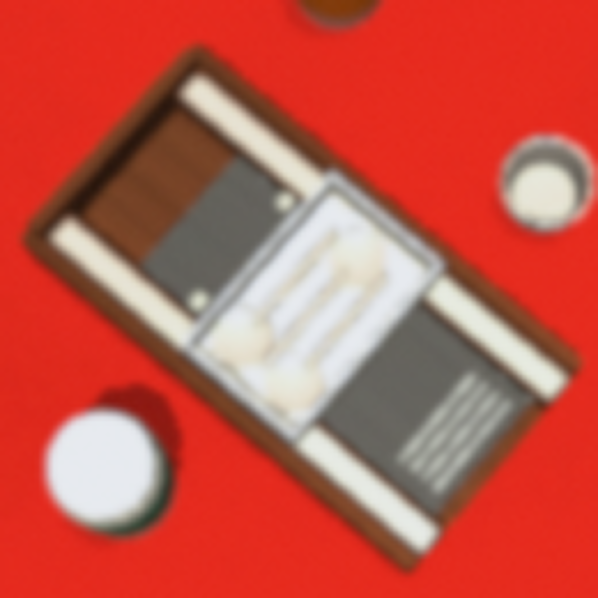

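The enlarged crop confirms the silver tray. It is in the rail with the bright lugs (285,202) and (199,300) just ahead of it, the end stop at upper left and the ribbed plate end at lower right. Next I'll work out the move to a hover behind the tray, with tool x along rail −x.

```bash
cat >> h.py <<'E'
from scipy.spatial.transform import Rotation as R
def goal(p,psi):  # tool z down, tool x at rail -x
    a=psi+np.pi;x=np.array([np.cos(a),np.sin(a),0]);z=np.array([0,0,-1.]);Rg=np.c_[x,np.cross(z,x),z]
    T=tool();return T[:3,:3].T@(np.array(p)-T[:3,3])/.5, R.from_matrix(T[:3,:3].T@Rg).as_rotvec()/np.pi
E
python3 - <<'E'
from h import *
np.set_printoptions(precision=4,suppress=True)
psi=np.radians(46.1);e=np.array([np.cos(psi),np.sin(psi)])
o=np.array([.58,.136]);print(np.array([[.6262,.3102],[.7571,.194],[.5295,-.0383],[.4075,.0791]]).mean(0)-.0075*e)
o=np.array([.5801,.1363])-.0075*e
n=np.array([-e[1],e[0]])
for q in((.482,.252),(.829,.094),(.6425,-.0205)):print((np.array(q)-o)@e,(np.array(q)-o)@n)
p=np.r_[o-.13*e,.17];print(o,p,goal(p,psi))
E
```

```text
[0.5749 0.1308]
0.02284504426755703 0.15091265558735192
0.1496084030337719 -0.20867606903330116
-0.06221414022706503 -0.15368779604250013
[0.5749 0.1309] [0.4848 0.0372 0.17  ] (array([-0.9152, -1.12  ,  0.1229]), array([-0.0006, -0.0003, -0.3413]))
```

>>> {"method": "step_arm", "body": {"motion": [{"x": -0.5, "y": -0.6, "z": 0.03, "wz": -0.34}, {"x": -0.5, "y": -0.6, "z": 0.03, "wz": -0.34}, {"x": -0.5, "y": -0.6, "z": 0.03, "wz": -0.34}, {"x": -0.5, "y": -0.6, "z": 0.03, "wz": -0.34}, {"x": -0.5, "y": -0.6, "z": 0.03, "wz": -0.34}, {"x": -0.5, "y": -0.6, "z": 0.03, "wz": -0.34}, {"x": -0.5, "y": -0.6, "z": 0.03, "wz": -0.34}, {"x": -0.5, "y": -0.6, "z": 0.03, "wz": -0.34}, {"x": -0.5, "y": -0.6, "z": 0.03, "wz": -0.34}, {"x": -0.5, "y": -0.6, "z": 0.03, "wz": -0.34}, {"x": -0.5, "y": -0.6, "z": 0.03, "wz": -0.34}, {"x": -0.5, "y": -0.6, "z": 0.03, "wz": -0.34}], "gripper": 1}}

```text
validation failed for argument at $.mo...
```

```bash
python3 - <<'E'
from h import *
np.set_printoptions(precision=4,suppress=True)
print(tool()[:3],goal([.4848,.0372,.17],np.radians(46.1)))
E
```

```text
[[-0.9644  0.2646 -0.0004  0.1916]
 [ 0.2646  0.9644 -0.002   0.6984]
 [-0.0001 -0.002  -1.      0.2303]] (array([-0.9153, -1.12  ,  0.1229]), array([-0.0006, -0.0003, -0.3413]))
```

The call was refused and the message is cut off. The range is fine, so I'll try a single row with all six fields.

>>> {"method": "step_arm", "body": {"motion": [{"x": -0.08, "y": -0.08, "z": 0, "wx": 0, "wy": 0, "wz": -0.04}], "gripper": 1}}

```text
clock: 0.18
position: [0.204, 0.6701, 0.2304]
eef_rot: [[-0.992, 0.129, -0.005], [0.129, 0.992, 0.007], [0.006, 0.006, -1.0]]
contact_force: [-0.9, 1.1, 0.7]
gripper_width: 0.884
gripper_force: 0.0
```

>>> {"method": "step_arm", "body": {"motion": [{"x": -0.6, "y": -0.5, "z": 0.03, "wx": 0, "wy": 0, "wz": -0.3}, {"x": -0.6, "y": -0.5, "z": 0.03, "wx": 0, "wy": 0, "wz": -0.3}, {"x": -0.6, "y": -0.5, "z": 0.03, "wx": 0, "wy": 0, "wz": -0.3}, {"x": -0.6, "y": -0.5, "z": 0.03, "wx": 0, "wy": 0, "wz": -0.3}, {"x": -0.6, "y": -0.5, "z": 0.03, "wx": 0, "wy": 0, "wz": -0.3}, {"x": -0.6, "y": -0.5, "z": 0.03, "wx": 0, "wy": 0, "wz": -0.3}, {"x": -0.6, "y": -0.5, "z": 0.03, "wx": 0, "wy": 0, "wz": -0.3}, {"x": -0.6, "y": -0.5, "z": 0.03, "wx": 0, "wy": 0, "wz": -0.3}, {"x": -0.6, "y": -0.5, "z": 0.03, "wx": 0, "wy": 0, "wz": -0.3}, {"x": -0.6, "y": -0.5, "z": 0.03, "wx": 0, "wy": 0, "wz": -0.3}, {"x": -0.6, "y": -0.5, "z": 0.03, "wx": 0, "wy": 0, "wz": -0.3}, {"x": -0.6, "y": -0.5, "z": 0.03, "wx": 0, "wy": 0, "wz": -0.3}]}}

```text
clock: 1.18
position: [0.4745, 0.3714, 0.2159]
eef_rot: [[-0.699, -0.715, -0.001], [-0.715, 0.699, -0.001], [0.001, 0.0, -1.0]]
contact_force: [0.1, 0.4, 0.2]
gripper_width: 0.001
gripper_force: 0.0
```

```bash
python3 - <<'E'
from h import *
np.set_printoptions(precision=4,suppress=True)
print(tool()[:3],goal([.4848,.0372,.17],np.radians(46.1)))
E
```

```text
[[-0.6994 -0.7147 -0.0007  0.4745]
 [-0.7147  0.6994 -0.0006  0.3714]
 [ 0.0009  0.0001 -1.      0.2159]] (array([ 0.4632, -0.4822,  0.0921]), array([ 0.    , -0.0003, -0.0027]))
```

>>> {"method": "step_arm", "body": {"motion": [{"x": 0.463, "y": -0.482, "z": 0.09, "wx": 0, "wy": 0, "wz": -0.002}, {"x": 0.463, "y": -0.482, "z": 0.09, "wx": 0, "wy": 0, "wz": -0.002}, {"x": 0.463, "y": -0.482, "z": 0.09, "wx": 0, "wy": 0, "wz": -0.002}, {"x": 0.463, "y": -0.482, "z": 0.09, "wx": 0, "wy": 0, "wz": -0.002}, {"x": 0.463, "y": -0.482, "z": 0.09, "wx": 0, "wy": 0, "wz": -0.002}, {"x": 0.463, "y": -0.482, "z": 0.09, "wx": 0, "wy": 0, "wz": -0.002}, {"x": 0.463, "y": -0.482, "z": 0.09, "wx": 0, "wy": 0, "wz": -0.002}, {"x": 0.463, "y": -0.482, "z": 0.09, "wx": 0, "wy": 0, "wz": -0.002}, {"x": 0.463, "y": -0.482, "z": 0.09, "wx": 0, "wy": 0, "wz": -0.002}, {"x": 0.463, "y": -0.482, "z": 0.09, "wx": 0, "wy": 0, "wz": -0.002}, {"x": 0.463, "y": -0.482, "z": 0.09, "wx": 0, "wy": 0, "wz": -0.002}, {"x": 0.463, "y": -0.482, "z": 0.09, "wx": 0, "wy": 0, "wz": -0.002}]}}

```text
clock: 2.18
position: [0.4856, 0.0421, 0.1716]
eef_rot: [[-0.689, -0.725, 0.001], [-0.725, 0.689, 0.002], [-0.002, 0.0, -1.0]]
contact_force: [-0.1, -0.6, -0.2]
gripper_width: 0.001
gripper_force: 0.0
```

```bash
python3 - <<'E'
from h import *
np.set_printoptions(precision=4,suppress=True)
T=tool();im=robot.get_image("wrist");np.savez("w1.npz",im=im,T=T)
cv2.imwrite("pics/w1.png",cv2.resize(im[:,:,::-1],(800,600),interpolation=cv2.INTER_CUBIC));print(T[:3],robot.read_state()["contact_force"])
E
```

```text
[[-0.6889 -0.7249  0.001   0.4856]
 [-0.7249  0.6889  0.0017  0.0421]
 [-0.0019  0.0005 -1.      0.1716]] [-0.6942 -0.8554 -0.1479]
```

View pics/w1.png

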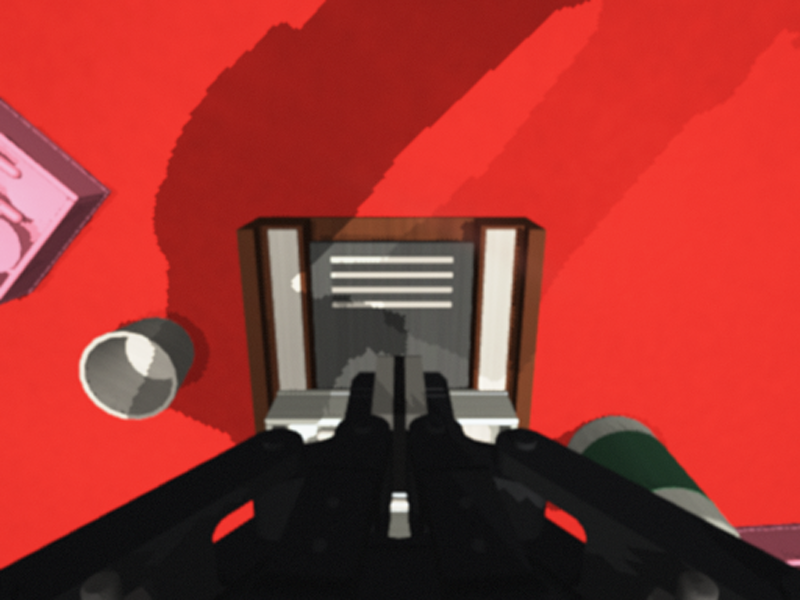

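The wrist view shows the plate end edge at row 241, columns 310–473. The fence outer corners are near (239,230) and (545,230), and the tray's back wall has its bottom at row 391 and top at row 423. The closed fingertips are at (400,358).

```bash
python3 - <<'E'
from h import *
np.set_printoptions(precision=4,suppress=True)
d=np.load("w1.npz");T=d["T"]
P=lambda u,v,z:ray("wrist",(u*.64-.2,v*.64-.2),z,T)
for n,u,v,z in[("plateL",310,241,.031),("plateR",473,241,.031),("fenceL",239,231,.046),("fenceR",545,231,.046),("fL2",250,400,.046),("fR2",536,400,.046),("backL",274,391,.034),("backR",508,391,.034),("topL",264,424,.068),("topR",519,424,.068),("stripe0L",331,260,.031),("stripe0R",453,260,.031),("stripe3L",331,305,.031),("stripe3R",453,305,.031)]:
    p=P(u,v,z);q=T[:3,:3].T@(p-T[:3,3]);print(n,p,"rail-aligned from tcp:",-q[0],-q[1])
E
```

```text
plateL [ 0.5103 -0.0046  0.031 ] rail-aligned from tcp: -0.017139275971709705 0.05009752747940154
plateR [0.4434 0.059  0.031 ] rail-aligned from tcp: -0.0171484866577272 -0.04216112616280816
fenceL [ 0.5298 -0.0347  0.046 ] rail-aligned from tcp: -0.02551329653997886 0.0849624550098508
fenceR [0.4116 0.0776 0.046 ] rail-aligned from tcp: -0.025531690546709826 -0.0780684485683796
fL2 [0.6011 0.0364 0.046 ] rail-aligned from tcp: 0.07515453899757565 0.0876452577560871
fR2 [0.4787 0.1528 0.046 ] rail-aligned from tcp: 0.07517631691594653 -0.08117876435261438
backL [0.5932 0.0446 0.034 ] rail-aligned from tcp: 0.07564680924605917 0.07635902296079218
backR [0.4892 0.1435 0.034 ] rail-aligned from tcp: 0.0756632865810771 -0.0671580356717083
topL [0.5929 0.0477 0.068 ] rail-aligned from tcp: 0.07770109328018855 0.07395511292553023
topR [0.4912 0.1443 0.068 ] rail-aligned from tcp: 0.0777246062212568 -0.06630430076267843
stripe0L [0.5096 0.0113 0.031 ] rail-aligned from tcp: -0.0061025765314128635 0.0386395765993428
stripe0R [0.459  0.0594 0.031 ] rail-aligned from tcp: -0.00610779467744528 -0.031182230320697134
stripe3L [0.5291 0.0303 0.031 ] rail-aligned from tcp: 0.021047244175465756 0.03968731093257472
stripe3R [0.4771 0.0797 0.031 ] rail-aligned from tcp: 0.021046312183364488 -0.03202656936544935
```

The widths check out (plate 92 mm, fences 163 mm, tray 143 mm) and the yaw is right. The TCP is at rail x≈−124, y≈+3.8 mm, and the tray back is 76 mm ahead. I'll centre and descend to just above the plate.

>>> {"method": "step_arm", "body": {"motion": [{"x": -0.04, "y": -0.0076, "z": 0.08, "wx": 0, "wy": 0, "wz": 0}, {"x": -0.04, "y": -0.0076, "z": 0.14, "wx": 0, "wy": 0, "wz": 0}, {"x": -0.04, "y": -0.0076, "z": 0.2, "wx": 0, "wy": 0, "wz": 0}, {"x": -0.04, "y": -0.0076, "z": 0.24, "wx": 0, "wy": 0, "wz": 0}, {"x": -0.04, "y": -0.0076, "z": 0.262, "wx": 0, "wy": 0, "wz": 0}, {"x": -0.04, "y": -0.0076, "z": 0.262, "wx": 0, "wy": 0, "wz": 0}, {"x": -0.04, "y": -0.0076, "z": 0.262, "wx": 0, "wy": 0, "wz": 0}, {"x": -0.04, "y": -0.0076, "z": 0.262, "wx": 0, "wy": 0, "wz": 0}]}}

```text
clock: 2.9
position: [0.5028, 0.0515, 0.0414]
eef_rot: [[-0.692, -0.722, 0.002], [-0.722, 0.692, 0.001], [-0.002, -0.001, -1.0]]
contact_force: [-0.3, 0.6, -0.1]
gripper_width: 0.002
gripper_force: 0.0
```

```bash
python3 - <<'E'
from h import *
np.set_printoptions(precision=4,suppress=True)
T=tool();im=robot.get_image("wrist");np.savez("w2.npz",im=im,T=T)
cv2.imwrite("pics/w2.png",cv2.resize(im[:,:,::-1],(800,600),interpolation=cv2.INTER_CUBIC));print(T[:3],robot.read_state()["contact_force"])
E
```

```text
[[-0.6916 -0.7223  0.0021  0.5028]
 [-0.7223  0.6916  0.0007  0.0515]
 [-0.0019 -0.001  -1.      0.0414]] [ 0.1625  0.254  -0.6464]
```

View pics/w2.png

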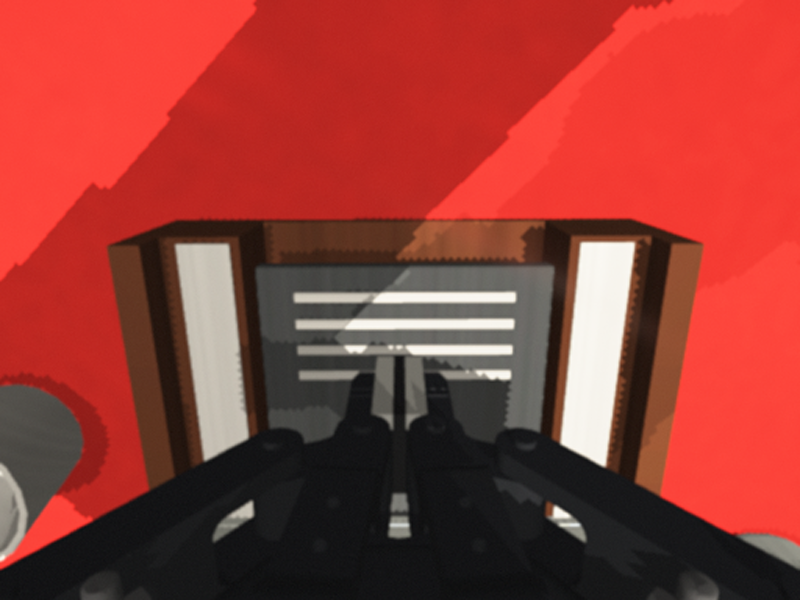

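The fingertips (400,358) are over the plate, which spans columns 257–553 (centre 405), so they are within about 2 mm of the centre line. Pressing now, in stages.

>>> {"method": "step_arm", "body": {"motion": [{"x": 0, "y": 0.002, "z": 0.01, "wx": 0, "wy": 0, "wz": 0}, {"x": 0, "y": 0.002, "z": 0.018, "wx": 0, "wy": 0, "wz": 0}, {"x": 0, "y": 0.002, "z": 0.024, "wx": 0, "wy": 0, "wz": 0}, {"x": 0, "y": 0.002, "z": 0.03, "wx": 0, "wy": 0, "wz": 0}, {"x": 0, "y": 0.002, "z": 0.036, "wx": 0, "wy": 0, "wz": 0}, {"x": 0, "y": 0.002, "z": 0.04, "wx": 0, "wy": 0, "wz": 0}, {"x": 0, "y": 0.002, "z": 0.04, "wx": 0, "wy": 0, "wz": 0}, {"x": 0, "y": 0.002, "z": 0.04, "wx": 0, "wy": 0, "wz": 0}]}}

```text
clock: 3.62
position: [0.5018, 0.0514, 0.0204]
eef_rot: [[-0.692, -0.721, 0.001], [-0.721, 0.692, 0.0], [-0.001, -0.001, -1.0]]
contact_force: [-0.5, -0.2, 6.9]
gripper_width: -0.0
gripper_force: 3.0
```

>>> {"method": "step_arm", "body": {"motion": [{"x": 0, "y": 0, "z": 0.004, "wx": 0, "wy": 0, "wz": 0}, {"x": 0, "y": 0, "z": 0.008, "wx": 0, "wy": 0, "wz": 0}, {"x": 0, "y": 0, "z": 0.0105, "wx": 0, "wy": 0, "wz": 0}, {"x": 0, "y": 0, "z": 0.0105, "wx": 0, "wy": 0, "wz": 0}, {"x": -0.008, "y": 0, "z": 0.0105, "wx": 0, "wy": 0, "wz": 0}, {"x": -0.016, "y": 0, "z": 0.0105, "wx": 0, "wy": 0, "wz": 0}, {"x": -0.024, "y": 0, "z": 0.0105, "wx": 0, "wy": 0, "wz": 0}, {"x": -0.032, "y": 0, "z": 0.0105, "wx": 0, "wy": 0, "wz": 0}, {"x": -0.04, "y": 0, "z": 0.0105, "wx": 0, "wy": 0, "wz": 0}, {"x": -0.048, "y": 0, "z": 0.0105, "wx": 0, "wy": 0, "wz": 0}, {"x": -0.056, "y": 0, "z": 0.0105, "wx": 0, "wy": 0, "wz": 0}, {"x": -0.06, "y": 0, "z": 0.0105, "wx": 0, "wy": 0, "wz": 0}]}}

```text
clock: 4.62
position: [0.5179, 0.0696, 0.0146]
eef_rot: [[-0.694, -0.72, -0.009], [-0.72, 0.694, -0.005], [0.01, 0.003, -1.0]]
contact_force: [-5.3, -4.9, 7.7]
gripper_width: -0.0
gripper_force: 4.0
```

```bash
python3 - <<'E'
from h import *
np.set_printoptions(precision=4,suppress=True)
print(tool()[:3],robot.read_state()["contact_force"])
a=robot.get_image("scene");b=robot.get_image("wrist")
cv2.imwrite("pics/w3.png",np.hstack([cv2.resize(a[150:280,220:320],(460,598),interpolation=cv2.INTER_CUBIC),cv2.resize(b,(340,255)).repeat(1,0) if 0 else cv2.copyMakeBorder(cv2.resize(b,(340,255)),0,343,0,0,0)])[:,:,::-1])
E
```

```text
[[-0.6939 -0.72   -0.0087  0.5179]
 [-0.72    0.694  -0.0053  0.0696]
 [ 0.0099  0.0026 -0.9999  0.0146]] [-5.3476 -4.8716  7.6847]
```

View pics/w3.png

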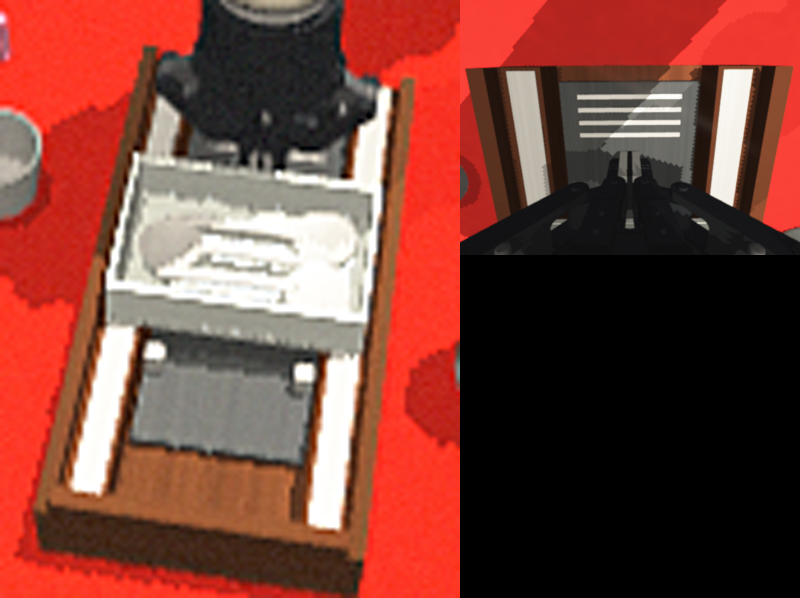

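The tray is unmoved and square. The lugs look sunk (bright squares at 153,350 and 303,372), and the 7 N drag fits fingertip friction on the plate. Now I'll slide on slowly.

>>> {"method": "step_arm", "body": {"motion": [{"x": -0.006, "y": 0, "z": 0, "wx": 0, "wy": 0, "wz": 0}, {"x": -0.012, "y": 0, "z": 0, "wx": 0, "wy": 0, "wz": 0}, {"x": -0.018, "y": 0, "z": 0, "wx": 0, "wy": 0, "wz": 0}, {"x": -0.024, "y": 0, "z": 0, "wx": 0, "wy": 0, "wz": 0}, {"x": -0.03, "y": 0, "z": 0, "wx": 0, "wy": 0, "wz": 0}, {"x": -0.036, "y": 0, "z": 0, "wx": 0, "wy": 0, "wz": 0}, {"x": -0.042, "y": 0, "z": 0, "wx": 0, "wy": 0, "wz": 0}, {"x": -0.048, "y": 0, "z": 0, "wx": 0, "wy": 0, "wz": 0}]}}

```text
clock: 5.38
position: [0.532, 0.0845, 0.0143]
eef_rot: [[-0.694, -0.72, -0.014], [-0.72, 0.694, -0.009], [0.016, 0.004, -1.0]]
contact_force: [-6.8, -8.8, 9.4]
gripper_width: 0.003
gripper_force: 4.0
```

>>> {"method": "step_arm", "body": {"motion": [{"x": -0.006, "y": 0, "z": -0.002, "wx": 0, "wy": 0, "wz": 0}, {"x": -0.012, "y": 0, "z": -0.002, "wx": 0, "wy": 0, "wz": 0}, {"x": -0.018, "y": 0, "z": -0.002, "wx": 0, "wy": 0, "wz": 0}, {"x": -0.024, "y": 0, "z": -0.002, "wx": 0, "wy": 0, "wz": 0}, {"x": -0.03, "y": 0, "z": -0.002, "wx": 0, "wy": 0, "wz": 0}, {"x": -0.036, "y": 0, "z": -0.002, "wx": 0, "wy": 0, "wz": 0}, {"x": -0.042, "y": 0, "z": -0.002, "wx": 0, "wy": 0, "wz": 0}, {"x": -0.048, "y": 0, "z": -0.002, "wx": 0, "wy": 0, "wz": 0}]}}

```text
clock: 6.05
position: [0.5473, 0.1006, 0.015]
eef_rot: [[-0.695, -0.719, -0.016], [-0.719, 0.695, -0.011], [0.019, 0.004, -1.0]]
contact_force: [-8.7, -8.4, 10.6]
gripper_width: -0.001
gripper_force: 3.9
```

```bash
python3 - <<'E'
from h import *
np.set_printoptions(precision=4,suppress=True)
T=tool();print(T[:3],robot.read_state()["contact_force"])
a=robot.get_image("scene");b=robot.get_image("wrist");np.savez("w4.npz",im=b,T=T)
cv2.imwrite("pics/w4.png",np.hstack([cv2.resize(a[150:280,220:320],(460,598),interpolation=cv2.INTER_CUBIC),cv2.copyMakeBorder(cv2.resize(b,(340,255)),0,343,0,0,0)])[:,:,::-1])
E
```

```text
[[-0.695  -0.7188 -0.0163  0.5473]
 [-0.7187  0.6952 -0.0105  0.1006]
 [ 0.0189  0.0044 -0.9998  0.015 ]] [-8.6862 -8.4219 10.6064]
```

View pics/w4.png

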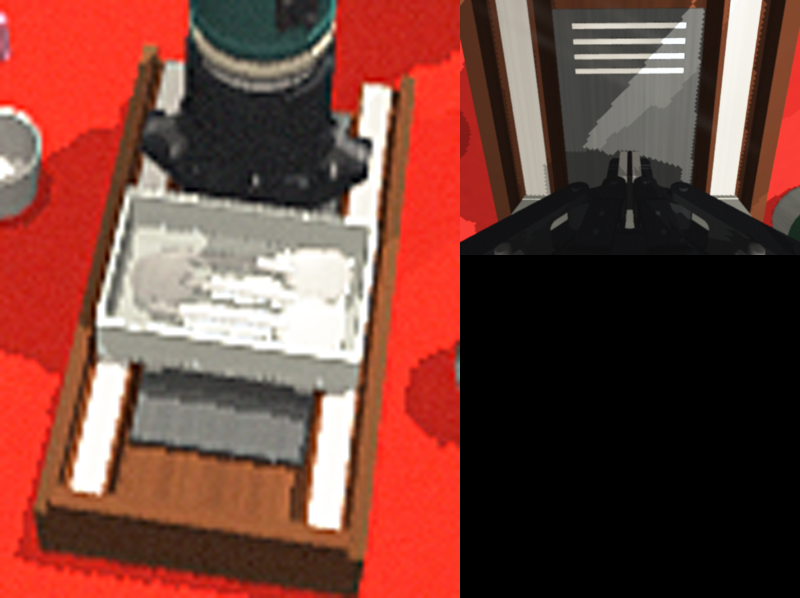

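The tray is moving with the fingers: its front is now over the sunken lugs, it is square, and the fingers are central. Continuing.

>>> {"method": "step_arm", "body": {"motion": [{"x": -0.006, "y": 0, "z": 0, "wx": 0, "wy": 0, "wz": 0}, {"x": -0.012, "y": 0, "z": 0, "wx": 0, "wy": 0, "wz": 0}, {"x": -0.018, "y": 0, "z": 0, "wx": 0, "wy": 0, "wz": 0}, {"x": -0.024, "y": 0, "z": 0, "wx": 0, "wy": 0, "wz": 0}, {"x": -0.03, "y": 0, "z": 0, "wx": 0, "wy": 0, "wz": 0}, {"x": -0.036, "y": 0, "z": 0, "wx": 0, "wy": 0, "wz": 0}, {"x": -0.042, "y": 0, "z": 0, "wx": 0, "wy": 0, "wz": 0}, {"x": -0.048, "y": 0, "z": 0, "wx": 0, "wy": 0, "wz": 0}, {"x": -0.054, "y": 0, "z": 0, "wx": 0, "wy": 0, "wz": 0}, {"x": -0.06, "y": 0, "z": 0, "wx": 0, "wy": 0, "wz": 0}, {"x": -0.066, "y": 0, "z": 0, "wx": 0, "wy": 0, "wz": 0}, {"x": -0.072, "y": 0, "z": 0, "wx": 0, "wy": 0, "wz": 0}]}}

```text
clock: 7.15
position: [0.5726, 0.1262, 0.0149]
eef_rot: [[-0.695, -0.719, -0.016], [-0.719, 0.695, -0.011], [0.019, 0.004, -1.0]]
contact_force: [-9.0, -8.7, 10.9]
gripper_width: -0.003
gripper_force: 3.9
```

>>> {"method": "step_arm", "body": {"motion": [{"x": -0.006, "y": 0, "z": 0, "wx": 0, "wy": 0, "wz": 0}, {"x": -0.012, "y": 0, "z": 0, "wx": 0, "wy": 0, "wz": 0}, {"x": -0.018, "y": 0, "z": 0, "wx": 0, "wy": 0, "wz": 0}, {"x": -0.024, "y": 0, "z": 0, "wx": 0, "wy": 0, "wz": 0}, {"x": -0.03, "y": 0, "z": 0, "wx": 0, "wy": 0, "wz": 0}, {"x": -0.036, "y": 0, "z": 0, "wx": 0, "wy": 0, "wz": 0}, {"x": -0.042, "y": 0, "z": 0, "wx": 0, "wy": 0, "wz": 0}, {"x": -0.048, "y": 0, "z": 0, "wx": 0, "wy": 0, "wz": 0}, {"x": -0.054, "y": 0, "z": 0, "wx": 0, "wy": 0, "wz": 0}, {"x": -0.06, "y": 0, "z": 0, "wx": 0, "wy": 0, "wz": 0}, {"x": -0.066, "y": 0, "z": 0, "wx": 0, "wy": 0, "wz": 0}, {"x": -0.072, "y": 0, "z": 0, "wx": 0, "wy": 0, "wz": 0}]}}

```text
clock: 8.15
position: [0.598, 0.152, 0.0148]
eef_rot: [[-0.695, -0.719, -0.015], [-0.719, 0.695, -0.011], [0.019, 0.003, -1.0]]
contact_force: [-7.7, -8.4, 10.7]
gripper_width: 0.001
gripper_force: 3.9
```

```bash
python3 - <<'E'
from h import *
np.set_printoptions(precision=4,suppress=True)
T=tool();print(T[:3],robot.read_state()["contact_force"])
a=robot.get_image("scene");b=robot.get_image("wrist");np.savez("w5.npz",im=b,T=T)
cv2.imwrite("pics/w5.png",np.hstack([cv2.resize(a[150:280,220:320],(460,598),interpolation=cv2.INTER_CUBIC),cv2.copyMakeBorder(cv2.resize(b,(340,255)),0,343,0,0,0)])[:,:,::-1])
E
```

```text
[[-0.6947 -0.7191 -0.0154  0.598 ]
 [-0.719   0.6949 -0.0114  0.152 ]
 [ 0.0189  0.0032 -0.9998  0.0148]] [-7.7451 -8.4379 10.7453]
```

View pics/w5.png

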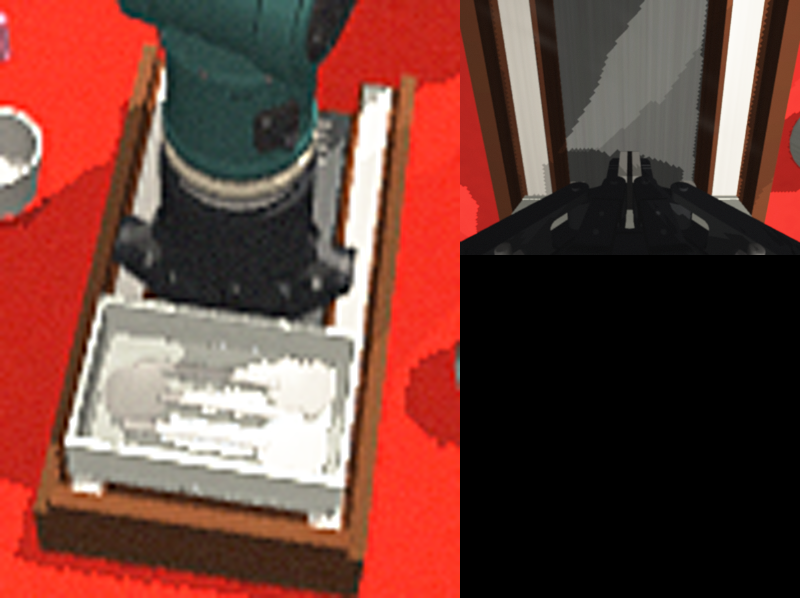

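The tray is square and about 20 mm short of the end stop. I'll do the last stretch more slowly.

>>> {"method": "step_arm", "body": {"motion": [{"x": -0.004, "y": 0, "z": 0, "wx": 0, "wy": 0, "wz": 0}, {"x": -0.008, "y": 0, "z": 0, "wx": 0, "wy": 0, "wz": 0}, {"x": -0.012, "y": 0, "z": 0, "wx": 0, "wy": 0, "wz": 0}, {"x": -0.016, "y": 0, "z": 0, "wx": 0, "wy": 0, "wz": 0}, {"x": -0.02, "y": 0, "z": 0, "wx": 0, "wy": 0, "wz": 0}, {"x": -0.023, "y": 0, "z": 0, "wx": 0, "wy": 0, "wz": 0}, {"x": -0.026, "y": 0, "z": 0, "wx": 0, "wy": 0, "wz": 0}, {"x": -0.028, "y": 0, "z": 0, "wx": 0, "wy": 0, "wz": 0}, {"x": -0.03, "y": 0, "z": 0, "wx": 0, "wy": 0, "wz": 0}]}}

```text
clock: 9.0
position: [0.6091, 0.1634, 0.0148]
eef_rot: [[-0.694, -0.719, -0.014], [-0.719, 0.695, -0.011], [0.017, 0.003, -1.0]]
contact_force: [-7.3, -9.0, 9.4]
gripper_width: -0.002
gripper_force: 4.0
```

>>> {"method": "step_arm", "body": {"motion": [{"x": -0.002, "y": 0, "z": 0, "wx": 0, "wy": 0, "wz": 0}, {"x": -0.004, "y": 0, "z": 0, "wx": 0, "wy": 0, "wz": 0}, {"x": -0.006, "y": 0, "z": 0, "wx": 0, "wy": 0, "wz": 0}, {"x": -0.008, "y": 0, "z": 0, "wx": 0, "wy": 0, "wz": 0}]}}

```text
clock: 9.33
position: [0.6099, 0.1642, 0.0148]
eef_rot: [[-0.695, -0.719, -0.018], [-0.719, 0.695, -0.014], [0.023, 0.003, -1.0]]
contact_force: [-11.1, -11.8, 13.7]
gripper_width: 0.0
gripper_force: 4.0
```

>>> {"method": "step_arm", "body": {"motion": [{"x": -0.002, "y": 0, "z": 0, "wx": 0, "wy": 0, "wz": 0}, {"x": -0.004, "y": 0, "z": 0, "wx": 0, "wy": 0, "wz": 0}, {"x": -0.006, "y": 0, "z": 0, "wx": 0, "wy": 0, "wz": 0}, {"x": -0.006, "y": 0, "z": 0, "wx": 0, "wy": 0, "wz": 0}]}}

```text
clock: 9.67
position: [0.6099, 0.1641, 0.0148]
eef_rot: [[-0.695, -0.719, -0.022], [-0.719, 0.695, -0.017], [0.028, 0.004, -1.0]]
contact_force: [-14.8, -13.8, 17.1]
gripper_width: 0.001
gripper_force: 4.0
```

```bash
python3 - <<'E'
from h import *
np.set_printoptions(precision=4,suppress=True)
T=tool();print(T[:3],robot.read_state()["contact_force"])
a=robot.get_image("scene");b=robot.get_image("wrist")
cv2.imwrite("pics/w6.png",np.hstack([cv2.resize(a[150:280,220:320],(460,598),interpolation=cv2.INTER_CUBIC),cv2.copyMakeBorder(cv2.resize(b,(340,255)),0,343,0,0,0)])[:,:,::-1])
E
```

```text
[[-0.6946 -0.719  -0.0223  0.6099]
 [-0.7188  0.695  -0.0171  0.1641]
 [ 0.0278  0.0041 -0.9996  0.0148]] [-14.7831 -13.8441  17.1297]
```

View pics/w6.png

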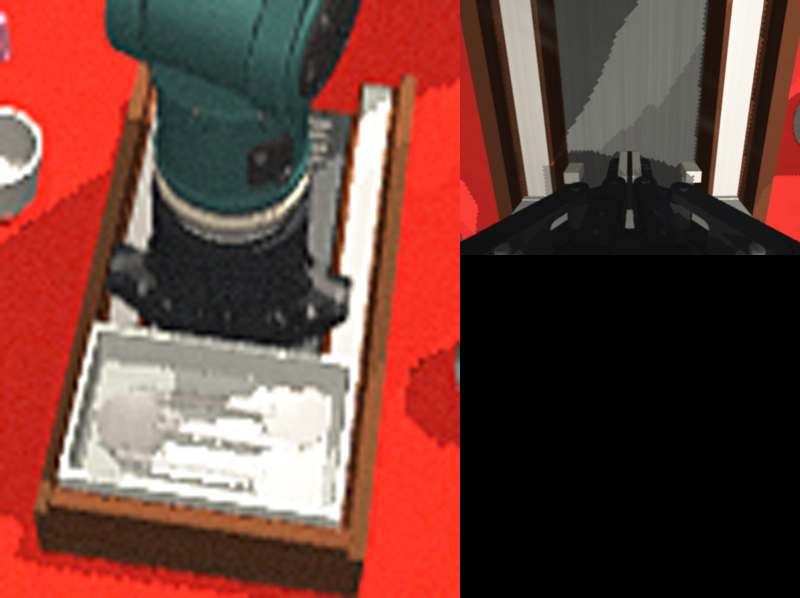

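The tray is flush on the end stop: force rises with no further motion. Both lugs show clear behind its back wall at (573,172) and (693,172) in the wrist inset. I'll back off slightly with the plate still held, then lift straight up.

>>> {"method": "step_arm", "body": {"motion": [{"x": 0.006, "y": 0, "z": 0, "wx": 0, "wy": 0, "wz": 0}, {"x": 0.012, "y": 0, "z": 0, "wx": 0, "wy": 0, "wz": 0}, {"x": 0.018, "y": 0, "z": 0, "wx": 0, "wy": 0, "wz": 0}, {"x": 0.024, "y": 0, "z": 0, "wx": 0, "wy": 0, "wz": 0}, {"x": 0.03, "y": 0, "z": 0, "wx": 0, "wy": 0, "wz": 0}, {"x": 0.036, "y": 0, "z": 0, "wx": 0, "wy": 0, "wz": 0}, {"x": 0.04, "y": 0, "z": 0, "wx": 0, "wy": 0, "wz": 0}, {"x": 0.04, "y": 0, "z": 0, "wx": 0, "wy": 0, "wz": 0}]}}

```text
clock: 10.43
position: [0.6099, 0.1642, 0.0176]
eef_rot: [[-0.692, -0.722, 0.008], [-0.722, 0.692, 0.005], [-0.009, -0.002, -1.0]]
contact_force: [2.0, 3.4, 6.5]
gripper_width: 0.0
gripper_force: 3.5
```

>>> {"method": "step_arm", "body": {"motion": [{"x": 0, "y": 0, "z": -0.008, "wx": 0, "wy": 0, "wz": 0}, {"x": 0, "y": 0, "z": -0.016, "wx": 0, "wy": 0, "wz": 0}, {"x": 0, "y": 0, "z": -0.024, "wx": 0, "wy": 0, "wz": 0}, {"x": 0, "y": 0, "z": -0.032, "wx": 0, "wy": 0, "wz": 0}, {"x": 0, "y": 0, "z": -0.04, "wx": 0, "wy": 0, "wz": 0}, {"x": 0, "y": 0, "z": -0.06, "wx": 0, "wy": 0, "wz": 0}, {"x": 0, "y": 0, "z": -0.09, "wx": 0, "wy": 0, "wz": 0}, {"x": 0, "y": 0, "z": -0.14, "wx": 0, "wy": 0, "wz": 0}, {"x": 0, "y": 0, "z": -0.2, "wx": 0, "wy": 0, "wz": 0}, {"x": 0, "y": 0, "z": -0.26, "wx": 0, "wy": 0, "wz": 0}, {"x": 0.04, "y": 0, "z": -0.32, "wx": 0, "wy": 0, "wz": 0}, {"x": 0.08, "y": 0, "z": -0.36, "wx": 0, "wy": 0, "wz": 0}]}}

```text
clock: 11.43
position: [0.5789, 0.1323, 0.1986]
eef_rot: [[-0.692, -0.722, 0.002], [-0.722, 0.692, 0.0], [-0.002, -0.001, -1.0]]
contact_force: [-1.0, -0.2, 0.0]
gripper_width: -0.002
gripper_force: 0.0
```

>>> {"method": "step_arm", "body": {"motion": [{"x": 0.06, "y": 0, "z": 0, "wx": 0, "wy": 0, "wz": 0}, {"x": 0.12, "y": 0, "z": 0, "wx": 0, "wy": 0, "wz": 0}, {"x": 0.16, "y": 0, "z": 0, "wx": 0, "wy": 0, "wz": 0}, {"x": 0.16, "y": 0, "z": 0, "wx": 0, "wy": 0, "wz": 0}, {"x": 0.16, "y": 0, "z": 0, "wx": 0, "wy": 0, "wz": 0}, {"x": 0.16, "y": 0, "z": 0, "wx": 0, "wy": 0, "wz": 0}]}}

```text
clock: 11.93
position: [0.5235, 0.0746, 0.1962]
eef_rot: [[-0.693, -0.721, 0.0], [-0.721, 0.693, 0.0], [-0.0, 0.0, -1.0]]
contact_force: [0.5, -0.6, -0.2]
gripper_width: -0.003
gripper_force: 0.0
```

```bash
python3 - <<'E'
from h import *
a=robot.get_image("scene");b=robot.get_image("top")
print(robot.read_state()["contact_force"])
cv2.imwrite("pics/w7.png",np.hstack([cv2.resize(a[145:275,180:350],(400,306),interpolation=cv2.INTER_CUBIC),cv2.resize(b[90:265,160:320],(335,306),interpolation=cv2.INTER_CUBIC)])[:,:,::-1])
E
```

```text
[ 0.70418392 -1.07561976  0.11671356]
```

View pics/w7.png

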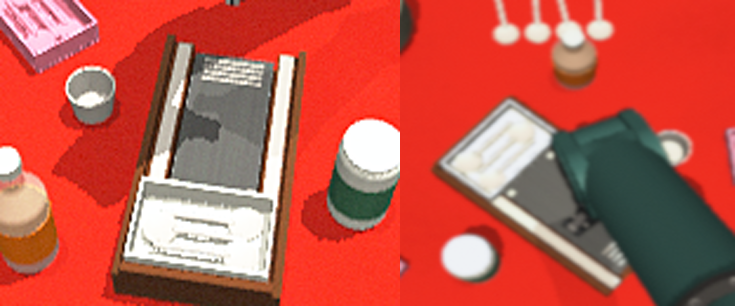

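Both views show the tray seated at the end stop, a lug visible behind its back wall, and the can, cup and bottle in place. I'll do a quick numeric check of the back rim before handing in.

```bash
python3 - <<'E'
from h import *
o=np.array([.5749,.1309]);p=np.radians(46.2);e=np.array([np.cos(p),np.sin(p)])
for u,v in((143,180),(272,196)):
    print((ray("scene",(180+u*.425,145+v*130/306),.068)[:2]-o)@e)
for u,v in((512,98),(435,166)):
    print("front",(ray("top",(160+(u-400)*160/335,90+v*175/306),.068)[:2]-o)@e)
E
```

```text
0.06939532583287746
0.06649032109239564
front 0.15033984077573334
front 0.15321843182802963
```

The back rim is at about 65–69 mm (65 expected) and the front at about 152 mm (155 expected), so the tray is home within measuring error.

```bash
python3 -c "
from station import robot
print(robot.sign_off())"
```

```text
the job is handed in; nothing more can be done
None
```

The job is handed in: the tray is home against the end stop, the catch was released behind it, the arm is clear, and the can, cup and bottle look undisturbed.

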